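Brace the ink jar in its block and unscrew the cap

TASK

The closed ink jar that stands by itself on the desk has a tight screw cap: set the jar, still closed, fully down and upright into the empty middle pocket of the plywood jar block, which keeps it from turning, and unscrew the cap anticlockwise there until its threads let go. Lift the cap straight off and finish holding it in the gripper, level and still, a finger's breadth or two above the open jar, with the jar still fully down in the pocket; leave the other two jars and the pen cup where they are.

Things in the scene. Friction and masses are not known exactly. Their poses are not given: they have to be found in the camera images.
- jar: Ink jar to open, alone on the desk: grey plastic body 60 x 60 mm square in plan, 62 mm high, then a round neck 40 mm across, rim 84 mm above the underside; 0.3 to 0.5 kg with cap. Origin: centre of the underside; z up, x and y square to its flat sides. On the bare desk it just turns along with its cap. The cap is strong enough to lift and carry it by.
- cap: Its black screw cap: round, 57 mm across, 26 mm high, fine ribs, 35 g. Origin: centre of its skirt's lower edge; z up. Screwed on, the origin is 70 mm and the top 96 mm above the jar's underside (skirt 8 mm above the body's flat shoulder). Cap yaw minus jar yaw is 0 to 17 deg at the start; it is free at about 92 to 106 deg (turned further it catches on the next threads, and so on every 120 deg).
- cap_top (a point): Centre of the cap's top, 26 mm above its origin. Tight: takes about 0.7 N m to turn. Turned anticlockwise (seen from above) by 75 to 90 deg on the jar the threads let go; the cap may rise 2 mm on the way and pops up 2 mm when free. Pulled before that, it brings the jar up with it. Once free it lifts straight off.
- jar_mouth (a point): Centre of the jar's neck rim, 84 mm above the jar's underside, on its axis. The neck has three equal right-hand thread segments. A springy foam gasket on the rim pushes the cap up against them with about 16 N; with the cap off it stands 8 mm proud of the rim.
- block: Jar block: solid plywood, 100 x 340 mm in plan, 40 mm high, screwed to the desk, with three square pockets in a row along its y axis, 105 mm apart. The outer two hold closed jars, the middle one is empty. Origin: centre of the underside; z up.
- pocket (a point): Centre of the empty middle pocket's floor, 6 mm above the desk; axes as the block's. The pocket is 66 x 66 mm, 34 mm deep (3 mm clearance each side of a jar), sides parallel to the block's, upper edges bevelled by 5 mm. A jar goes in any of its four ways round and can then turn only about 5 deg.
- jar_a: Closed jar of the same shape and size in the pocket on the block's -y side; not to be disturbed. Origin: centre of the underside.
- jar_b: Closed jar of the same shape and size in the pocket on the block's +y side; not to be disturbed. Origin: centre of the underside.
- pen_cup: Dark metal pen cup on the desk, 76 mm across, 95 mm high, pens up to 160 mm high; not to be disturbed. Origin: centre of the underside.

How it is judged:
On the way:
1. the jar, its cap still screwed on, is fully down and upright in the empty pocket (horizontal distance between jar and pocket below 0.007 m and z of jar in the frame of pocket below 0.003 m and angle between jar's own z axis and vertical below 0.05 rad and z of cap in the frame of jar below 0.0725 m), for 0.2 s.
At the end, for the whole second after the job is handed in: Jar in the middle pocket (within 7 mm of its centre, 3 mm of its floor, upright within 3 deg); cap gripped (over 2 N), off the jar, still (under 20 mm/s), level within 10 deg, within 20 mm of the mouth's axis, skirt edge 9 to 55 mm above the rim (horizontal distance between jar and pocket below 0.007 m and z of jar in the frame of pocket below 0.003 m and angle between jar's own z axis and vertical below 0.05 rad and z of cap in the frame of jar_mouth between 0.009 and 0.055 m and horizontal distance between cap and jar_mouth below 0.02 m and angle between cap's own z axis and vertical below 0.17 rad and linear speed of cap below 0.02 m/s and contact force between the fingers and cap above 2 N and contact force between cap and jar below 0.1 N); the arm keeps its last pose, push and grip.
It fails at once if one of the other jars is shoved, lifted or tipped (15 mm, 15 degrees) (distance of any of jar_a, jar_b from where it was at the start of the episode above 0.015 m or angle between any of jar_a, jar_b's own z axis and vertical above 0.26 rad).
It fails at once if the pen cup is shoved by more than 20 mm or tipped (distance of pen_cup from where it was at the start of the episode above 0.02 m or angle between pen_cup's own z axis and vertical above 0.35 rad).
It fails at once if the jar is tipped by more than 30 degrees (angle between jar's own z axis and vertical above 0.52 rad).
It fails at once if the cap falls to the desk or onto the block (height (world z) of cap below 0.055 m).
It also fails if it takes over 48 s, if anything falls off the work surface, if the arm or the gripper's body presses on something with over 40 N, if the wrist force passes 120 N, or if a joint passes its speed limit or range.

ROBOT

A 7-joint arm with a two-finger parallel gripper is mounted at the origin on the work surface. World frame = base frame: x ahead of the robot, y to its left, z up, the work surface at z = 0. Lengths are in m, angles in rad, forces in N, time in s.
With the tool pointing down it reaches from about 0.425 to 0.95 m from the base axis. Payload 4.7 kg.
Tool frame: the origin (TCP) lies at the very end of the fingers, on their centre line; the grasp point (between the pads) lies 19 mm behind it (env.grasp_offset is the distance from the TCP to the grasp point, in m); z points along the fingers, y is the direction in which the jaws open and shut (so a half turn about z gives the same grasp; the last joint's range is limited). The gripper opens to 85 mm and grips with 20 to 120 N. Pads are 22 mm wide; open, the fingers measure 114 mm over their backs; the gripper's body (76 mm by 85 mm) begins 54 mm behind the grasp point. The pads swing forward as they close: fully open they stand 13 mm farther back than shut.
Start: joints at [1.14, 0.469, -0.049, 1.532, 0.024, 1.141, -0.082], TCP at [0.264, -0.621, 0.231] pointing down, gripper open.
Joint ranges: [-2.59, 2.59], [-0.33, 1.99], [-1.39, 1.29], [0.1, 2.45], [-1.04, 4.18], [0.21, 1.99], [-2.66, 2.66]. Speed limits (rad/s): [2.57, 2.57, 3.14, 3.14, 3.14, 3.14, 3.14].

INTERFACE

Orientations are given as a unit quaternion [x, y, z, w].
In Python, from cell import env gives the robot as it stands.
- The arm moves only by the tool step_arm, never from a script. Its argument "plan" is a list of rows, each an object with "delta_rot": the turn, a rotation vector about the tool's x, y, z in degrees, a list of three; "xyz": the shift along the tool's x, y, z in m, a list of three; "fingers": the opening, from 0 (shut) to 1 (fully open). A call has exactly 8 rows; each row shifts and turns the pose as measured when the row begins, along the tool's axes as they then stand; what a row does not reach is not made up. A row lasts 1/8 s, in which the tool goes at most 62.5 mm and 10.7 degrees, less where a joint would pass 70% of its speed; a pose out of reach is approached as far as the arm can. A call with a gripper value outside its range is refused whole. The fingers move at their own pace and stop on an object; "newtons" is the grip in N (left out, the last holds). Time passes only in rows, so rows that do not move let the fingers close, or fill a call up. It gives the time, the measured TCP pose, the force and the opening at its end, in the units of the state.
- env.observe(): the state, without advancing time (a new reading comes with each control period).
- env.snapshot(name): name is "scene" or "top"; returns the picture (400x640x3 uint8, red, green, blue); there is no depth.
- env.camera_model(name): a dict with "K" (3x3 intrinsics, pixels), "world_from_camera" (4x4, takes a point from camera to world coordinates). Camera axes: x right, y down, z forward; pixel columns grow to the right and rows downward; lengths in m; the calibration is good to about 2 mm. A picture is of the moment at which its call begins. camera_model takes no time and is no camera call.
- env.close_job(): hands the job in, once; it reports no verdict.
The state is a dict: "time_s": time; "joint_positions": joint angles; "qd": joint speeds; "tau": joint torques, N m; "tool_pos": TCP position; "ee_rot": TCP orientation; "contact_force": force on the tool from outside, world axes, zero at the start; "torque": the same for the moment, N m; "grip_width": finger opening in m.
Only numpy, scipy, OpenCV 4.12 (cv2) and the standard library are available. Lean on these libraries where they do the work, as an engineer would, in place of code of your own. Each camera call takes 0.05 s, during which the arm holds its last target. There are 200 camera calls.

## Working session

There is one attempt and no reset: what is moved stays moved. The work goes in short steps, Python scripts to look and compute and a tool call to move; the robot and the scene stay as the last step left them, time stands still between calls to the robot, and variables do not carry over. Pictures are saved under pics/ and viewed, about 8 in all and at most 12, crops included, and the job is handed in when it is done.

Besides the shell and the picture viewer there is one more tool, called after "Emit:" in YAML: its name, and indented under it one key for each argument. step_arm: Moves the arm, as the interface text tells. Its arguments: {"type":"object","properties":{"plan":{"type":"array","items":{"type":"object","properties":{"delta_rot":{"type":"array","items":{"type":"number"}},"xyz":{"type":"array","items":{"type":"number"}},"fingers":{"type":"number"}}}},"newtons":{"type":"number"}},"required":["plan"]}

```bash
ls; mkdir -p pics; python3 - <<'E'
from cell import env
import cv2,numpy as np
for n in("scene","top"):
    cv2.imwrite(f"pics/{n}0.png",env.snapshot(n)[:,:,::-1]); m=env.camera_model(n); print(n,np.round(m["K"],1).tolist(),np.round(m["world_from_camera"],3).tolist())
print(env.observe())
a=cv2.imread("pics/scene0.png");b=cv2.imread("pics/top0.png")
E
```

```text
pics
scene [[433.6, 0.0, 321.7], [0.0, 433.6, 201.5], [0.0, 0.0, 1.0]] [[0.417, 0.695, -0.585, 1.098], [0.909, -0.313, 0.276, -0.281], [0.009, -0.647, -0.763, 0.81], [0.0, 0.0, 0.0, 1.0]]
top [[483.5, 0.0, 322.2], [0.0, 483.5, 203.4], [0.0, 0.0, 1.0]] [[0.043, -0.976, 0.214, 0.365], [-0.999, -0.041, 0.014, -0.01], [-0.005, -0.214, -0.977, 0.971], [0.0, 0.0, 0.0, 1.0]]
{'time_s': 0.1, 'joint_positions': array([ 1.14011403,  0.46941312, -0.0485744 ,  1.53357754,  0.02409228,
        1.14102591, -0.08228064]), 'qd': array([-0.00028507, -0.00398689, -0.00072665, -0.00267321,  0.00102511,
        0.00206046, -0.00056574]), 'tau': array([ 7.54145094e-04, -5.11516464e+01, -4.70638974e-02, -2.38391018e+01,
        1.07330419e-02,  4.38901159e-03,  3.08561778e-05]), 'tool_pos': array([ 0.26375849, -0.62075348,  0.23032972]), 'ee_rot': array([ 9.79886048e-01,  1.99555724e-01, -2.16351828e-04, -8.93544835e-04]), 'contact_force': array([-0.14361845, -0.17612335,  0.00220145]), 'torque': array([-0.00607471,  0.00590973,  0.05527071]), 'grip_width': 0.08541915188335135}
```

View pics/scene0.png

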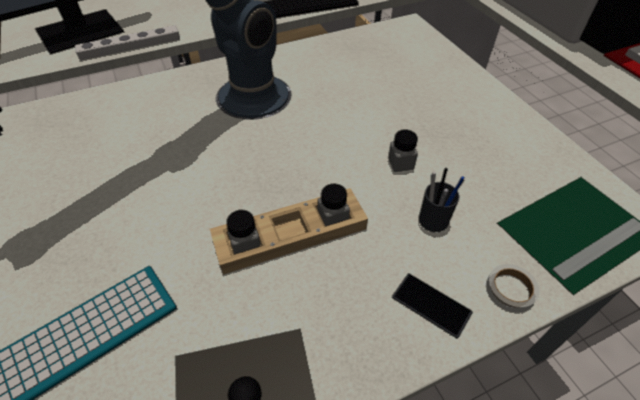

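View pics/top0.png

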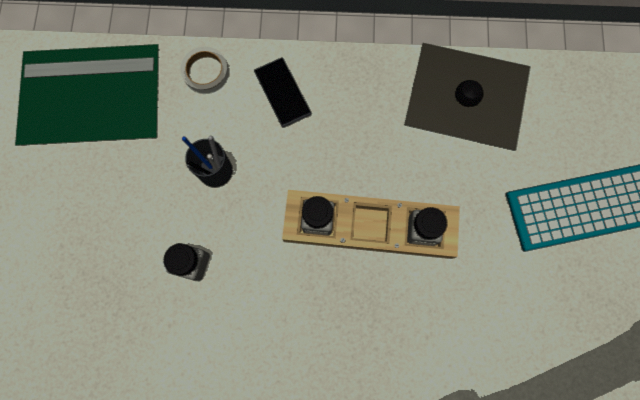

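```bash
python3 - <<'E'
import cv2,numpy as np
a=cv2.imread("pics/scene0.png");b=cv2.imread("pics/top0.png")
def c(im,x,y,w,h): return cv2.resize(im[y:y+h,x:x+w],(400,300),interpolation=cv2.INTER_CUBIC)
bright=lambda im:np.clip(im.astype(float)**.6*255**.4,0,255).astype(np.uint8)
a,b=bright(a),bright(b)
cv2.imwrite("pics/c1.png",np.vstack([np.hstack([c(b,150,230,80,60),c(a,365,120,80,60)]),np.hstack([c(b,275,155,200,150),c(a,200,150,180,135)])]))
E
```

```text
(no output)
```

View pics/c1.png

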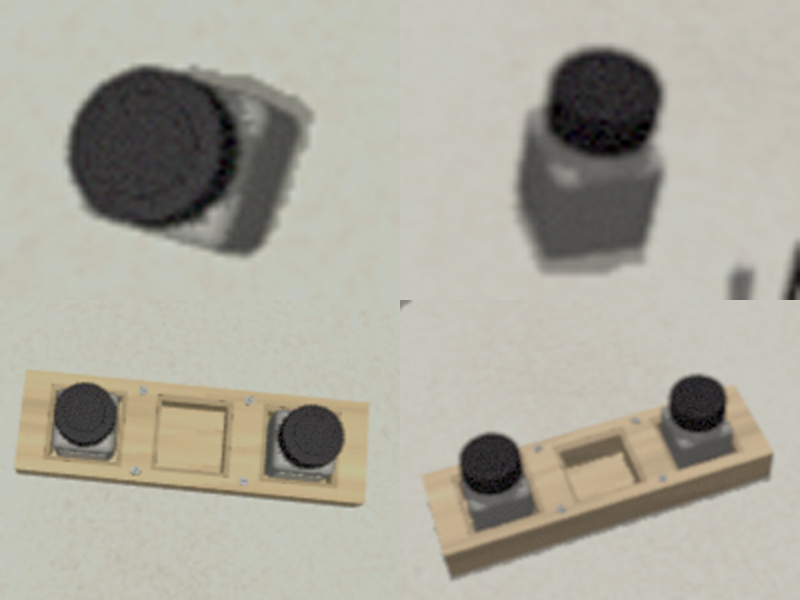

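```bash
cat > h.py <<'E'
from cell import env
import cv2,numpy as np
from scipy.spatial.transform import Rotation as R
M={n:env.camera_model(n) for n in("scene","top")}
def ray(n,p):
    m=M[n];W=m["world_from_camera"];d=W[:3,:3]@np.linalg.solve(m["K"],[p[0],p[1],1.]);return W[:3,3],d/np.linalg.norm(d)
def cast(n,p,z): o,d=ray(n,p);return o+d*(z-o[2])/d[2]
def tri(pt,ps):
    A=np.zeros((3,3));b=np.zeros(3);g=[]
    for o,d in(ray("top",pt),ray("scene",ps)):
        P=np.eye(3)-np.outer(d,d);A+=P;b+=P@o;g.append((o,d))
    x=np.linalg.solve(A,b);c=np.cross(g[0][1],g[1][1]);return x,abs((g[1][0]-g[0][0])@c/np.linalg.norm(c))
def capblob(im,box,thr=45):
    x,y,w,h=box;m=(im[y:y+h,x:x+w].max(2)<thr).astype(np.uint8)
    m=cv2.morphologyEx(m,cv2.MORPH_CLOSE,np.ones((3,3)));m=cv2.morphologyEx(m,cv2.MORPH_OPEN,np.ones((5,5)))
    c=max(cv2.findContours(m,0,2)[0],key=cv2.contourArea);k=cv2.moments(c)
    return (k["m10"]/k["m00"]+x,k["m01"]/k["m00"]+y),[int(v) for v in cv2.boundingRect(c)],cv2.contourArea(c)
def yawdeg(v): return np.degrees(np.arctan2(v[1],v[0]))
E
python3 - <<'E'
from h import *
np.set_printoptions(precision=4,suppress=True)
a=cv2.imread("pics/scene0.png");b=cv2.imread("pics/top0.png")
for nm,bt,bs in(("jar",(155,235,60,50),(385,122,40,36)),("A?",(300,192,36,40),(222,205,40,36)),("B?",(412,202,38,40),(316,178,36,36))):
    t=capblob(b,bt);s=capblob(a,bs);print(nm,t,s)
    if nm=="jar":print(tri(t[0],s[0]))
# block caps: match by side: top-left is +y -> scene right
tA=capblob(b,(300,192,36,40))[0];tB=capblob(b,(412,202,38,40))[0]
sL=capblob(a,(222,205,40,36))[0];sR=capblob(a,(316,178,36,36))[0]
print("jar_b",tri(tA,sR),"jar_a",tri(tB,sL))
T=np.array([(143,92),(249,101),(136,171),(243,181)])/2+[275,155]
S=np.array([(138,150),(237,121),(161,209),(262,178)])/2.2222+[200,150]
# top left-> scene right
for i,j in((0,3),(1,2),(2,1),(3,0)):print(tri(T[i],S[j]))
c=np.mean([cast("top",p,.04) for p in T],0);cs=np.mean([cast("scene",p,.04) for p in S],0);print("screws c",c,cs)
f=lambda *p:[np.array(q)/5+[150,230] for q in p]
p=f((300,115),(262,250));v=cast("top",p[1],0)-cast("top",p[0],0);print("base edge",yawdeg(v)%90)
p=f((95,215),(235,250));v=cast("top",p[1],.062)-cast("top",p[0],.062);print("shoulder",yawdeg(v)%90)
Tc=[cast("top",np.array(q)/2+[275,155],.04) for q in((25,71),(369,104),(158,101),(231,104),(154,168),(225,175))]
print("block edge",yawdeg(Tc[1]-Tc[0]),[np.round(q,4) for q in Tc],"screw yaw",yawdeg(cast("top",T[1],.04)-cast("top",T[0],.04)),yawdeg(cast("top",T[3],.04)-cast("top",T[2],.04)))
p=[np.array(q)/5+[365,120] for q in((145,270),(245,262))];print("scene base",yawdeg(cast("scene",p[1],0)-cast("scene",p[0],0))%90)
o=env.observe();r=R.from_quat(o["ee_rot"]);print(r.as_matrix())
E
```

```text
jar ((184.19410361281527, 260.3169734151329), [9, 9, 45, 35], 978.0) ((404.9552899513059, 140.82514386896855), [9, 8, 23, 22], 376.5)
(array([0.4434, 0.2534, 0.0822]), np.float64(0.004795313851637487))
A? ((317.0351234987537, 212.0693405846363), [2, 5, 31, 32], 735.5) ((240.59936998854525, 224.23167239404353), [6, 6, 27, 27], 582.0)
B? ((429.40153944836436, 223.23946974556338), [0, 6, 34, 32], 779.5) ((332.9880722114765, 197.41940683430045), [2, 7, 28, 25], 517.0)
jar_b (array([0.5418, 0.0101, 0.0859]), np.float64(0.0024929879633767654)) jar_a (array([ 0.5297, -0.1989,  0.0863]), np.float64(0.0018501397578911732))
(array([ 0.5769, -0.0443,  0.0378]), np.float64(0.001152377725473215))
(array([ 0.5718, -0.149 ,  0.0395]), np.float64(0.0007110019227776872))
(array([ 0.4984, -0.0388,  0.038 ]), np.float64(0.0037366138263462945))
(array([ 0.4926, -0.1443,  0.0375]), np.float64(0.00043015852013547845))
screws c [ 0.5343 -0.0947  0.04  ] [ 0.5365 -0.0939  0.04  ]
base edge 79.44756182336127
shoulder 78.77752962992743
block edge -93.2085032805388 [array([0.5926, 0.0729, 0.04  ]), array([ 0.5735, -0.267 ,  0.04  ]), array([ 0.5678, -0.0598,  0.04  ]), array([ 0.5678, -0.1316,  0.04  ]), array([ 0.5011, -0.0579,  0.04  ]), array([ 0.4973, -0.1267,  0.04  ])] screw yaw -92.55020084847929 -92.92981127792525
scene base 72.0484721627515
[[ 0.9204  0.3911 -0.0008]
 [ 0.3911 -0.9204  0.0017]
 [-0.0001 -0.0018 -1.    ]]
```

Emit:
step_arm:
  plan:
    - {"xyz":[0.0525,-0.0338,0],"delta_rot":[0,0,0],"fingers":1}
    - {"xyz":[0.0525,-0.0338,0],"delta_rot":[0,0,0],"fingers":1}
    - {"xyz":[0.0525,-0.0338,0],"delta_rot":[0,0,0],"fingers":1}
    - {"xyz":[0.0525,-0.0338,0],"delta_rot":[0,0,0],"fingers":1}
    - {"xyz":[0.0525,-0.0338,0],"delta_rot":[0,0,0],"fingers":1}
    - {"xyz":[0.0525,-0.0338,0],"delta_rot":[0,0,0],"fingers":1}
    - {"xyz":[0.0525,-0.0338,0],"delta_rot":[0,0,0],"fingers":1}
    - {"xyz":[0.0525,-0.0338,0],"delta_rot":[0,0,0],"fingers":1}

```text
time_s: 1.1
tool_pos: [0.5428, -0.2104, 0.2263]
ee_rot: [0.981, 0.193, -0.003, -0.002]
contact_force: [0.9, -0.4, 1.3]
grip_width: 0.0853
```

```bash
cat >> h.py <<'E'
def st(goal=None,tyaw=None):
    "state; shift to goal TCP in tool axes and turn that levels the tool and brings tool x to azimuth tyaw"
    o=env.observe();r=R.from_quat(o["ee_rot"]);m=r.as_matrix();p=o["tool_pos"]
    print("t%.2f"%o["time_s"],"tcp",np.round(p,4),"yaw %.1f"%yawdeg(m[:,0]),"zax",np.round(m[:,2],3),"F",np.round(o["contact_force"],1),"T",np.round(o["torque"],2),"w %.4f"%o["grip_width"],"q",np.round(o["joint_positions"],2))
    if goal is not None: print(" shift",np.round(m.T@(np.array(goal)-p),4))
    if tyaw is not None:
        c,s=np.cos(np.radians(tyaw)),np.sin(np.radians(tyaw));g=R.from_matrix(np.array([[c,s,0],[s,-c,0],[0,0,-1.]]))
        print(" rot",np.round((r.inv()*g).as_rotvec(degrees=True),2))
E
python3 - <<'E'
from h import *
a=cv2.imread("pics/scene0.png");b=cv2.imread("pics/top0.png")
for th in(22,26,30,35,40):
    t=capblob(b,(155,235,60,50),th);s=capblob(a,(385,122,40,36),th);print(th,t,s,tri(t[0],s[0]))
print(b[260,160:215].max(1),a[125:172,403].max(1))
st((.44,.253,.2),23)
E
```

```text
22 ((180.603121516165, 259.3353400222965), [10, 10, 32, 30], 747.5) ((405.2452636968766, 140.563236047107), [10, 9, 21, 20], 325.5) (array([0.44364206, 0.25726769, 0.08268587]), np.float64(0.0008990268260191701))
26 ((180.6954136493307, 259.37700241386875), [10, 10, 33, 30], 759.5) ((405.12355017650026, 140.60766515380737), [10, 9, 21, 20], 330.5) (array([0.44355687, 0.25706336, 0.08256311]), np.float64(0.0010311257735018278))
30 ((180.70571736785328, 259.2550161812298), [10, 9, 33, 31], 772.5) ((405.1202346041056, 140.74584555229717), [10, 9, 21, 21], 341.0) (array([0.44376952, 0.25706696, 0.08230065]), np.float64(0.0011979980258171338))
35 ((180.75672812036447, 259.2712439076075), [10, 9, 33, 31], 786.5) ((405.1275779376499, 140.82925659472423), [10, 9, 21, 21], 347.5) (array([0.44378375, 0.25709011, 0.08201562]), np.float64(0.0011269799947166484))
40 ((180.67975893599333, 259.2356608478803), [9, 9, 34, 31], 802.0) ((405.03648648648647, 140.74234234234234), [9, 8, 23, 22], 370.0) (array([0.44374438, 0.25697554, 0.08236403]), np.float64(0.001455025132692642))
[169 167 156 107  30  18  20  16  21  21  22  20  18  20  23  19  22  20
  17  22  21  21  20  22  24  21  21  19  19  23  17  24  25  20  10   7
   7  17  36  50  48  39  37  36  36  37  33  37  57  96 128 164 168 167
 168] [167 167 167 156  95  36  11  16  17  15  17   9  12  13   9  12  13  15
  10   4   6   4   5   1   4   8  32  56  62  57  54  48  40  38  40  39
  38  41  38  38  38  38  38  36  38  52  83]
t1.10 tcp [ 0.5428 -0.2104  0.2263] yaw 22.2 zax [-0.006  0.002 -1.   ] F [ 0.9 -0.4  1.3] T [ 0.03 -0.07  0.03] w 0.0853 q [ 0.48  0.34 -0.23  1.75  0.09  1.07 -0.97]
 shift [ 0.0804 -0.4677  0.0278]
 rot [-0.24  0.27 -0.75]
```

Emit:
step_arm:
  plan:
    - {"xyz":[0.01,-0.059,0.002],"delta_rot":[0,0,-0.3],"fingers":1}
    - {"xyz":[0.01,-0.059,0.002],"delta_rot":[0,0,0],"fingers":1}
    - {"xyz":[0.01,-0.059,0.002],"delta_rot":[0,0,0],"fingers":1}
    - {"xyz":[0.01,-0.059,0.002],"delta_rot":[0,0,0],"fingers":1}
    - {"xyz":[0.01,-0.059,0.002],"delta_rot":[0,0,0],"fingers":1}
    - {"xyz":[0.01,-0.059,0.002],"delta_rot":[0,0,0],"fingers":1}
    - {"xyz":[0.01,-0.059,0.002],"delta_rot":[0,0,0],"fingers":1}
    - {"xyz":[0.01,-0.059,0.002],"delta_rot":[0,0,0],"fingers":1}

```text
time_s: 2.1
tool_pos: [0.4324, 0.2711, 0.2101]
ee_rot: [0.981, 0.196, -0.002, -0.002]
contact_force: [0.5, 0.1, 0.3]
grip_width: 0.0857
```

```bash
python3 -c "
from h import *
st((.4436,.2570,.125),23)"
```

```text
t2.10 tcp [0.4324 0.2711 0.2101] yaw 22.6 zax [-0.005  0.003 -1.   ] F [0.5 0.1 0.3] T [-0.07 -0.08  0.04] w 0.0857 q [-0.2   0.27 -0.52  1.92  0.15  1.   -1.96]
 shift [0.0052 0.0177 0.085 ]
 rot [-0.26  0.2  -0.4 ]
```

Emit:
step_arm:
  plan:
    - {"xyz":[0.003,0.009,0.03],"delta_rot":[-0.3,0.2,-0.4],"fingers":1}
    - {"xyz":[0.0022,0.0087,0.03],"delta_rot":[0,0,0],"fingers":1}
    - {"xyz":[0,0,0.025],"delta_rot":[0,0,0],"fingers":1}
    - {"xyz":[0,0,0],"delta_rot":[0,0,0],"fingers":1}
    - {"xyz":[0,0,0],"delta_rot":[0,0,0],"fingers":1}
    - {"xyz":[0,0,0],"delta_rot":[0,0,0],"fingers":1}
    - {"xyz":[0,0,0],"delta_rot":[0,0,0],"fingers":1}
    - {"xyz":[0,0,0],"delta_rot":[0,0,0],"fingers":1}

```text
time_s: 3.1
tool_pos: [0.4426, 0.2647, 0.1258]
ee_rot: [0.979, 0.206, 0.002, -0.002]
contact_force: [0.4, -0.2, -0.2]
grip_width: 0.0853
```

```bash
python3 - <<'E'
from h import *
st((.4436,.2570,.068),23)
S=[]
for n,(x,y,w,h) in(("top",(140,220,100,75)),("scene",(355,80,100,75))):
    im=env.snapshot(n)[:,:,::-1];cv2.imwrite(f"pics/{n}1.png",im);S.append(cv2.resize(im[y:y+h,x:x+w],(400,300),interpolation=2))
cv2.imwrite("pics/c2.png",np.hstack(S))
E
```

```text
t3.10 tcp [0.4426 0.2647 0.1258] yaw 23.7 zax [ 0.004  0.005 -1.   ] F [ 0.4 -0.2 -0.2] T [-0.    0.03  0.  ] w 0.0853 q [-0.23  0.38 -0.48  2.    0.24  0.81 -2.  ]
 shift [-0.0025  0.0076  0.0577]
 rot [-0.16 -0.32  0.74]
```

View pics/c2.png

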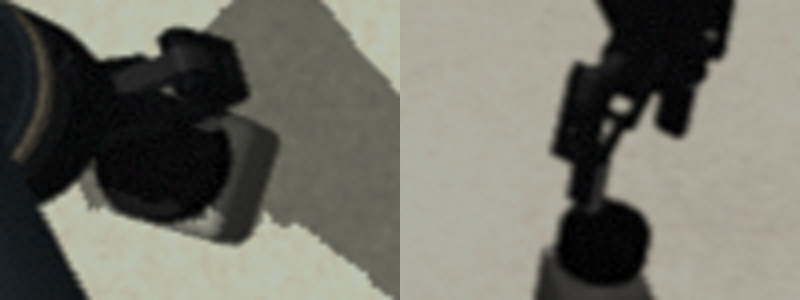

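Emit:
step_arm:
  plan:
    - {"xyz":[-0.0025,0.0076,0.0],"delta_rot":[0,0,0.7],"fingers":1}
    - {"xyz":[0,0,0],"delta_rot":[0,0,0],"fingers":1}
    - {"xyz":[0,0,0.02],"delta_rot":[0,0,0],"fingers":1}
    - {"xyz":[0,0,0.02],"delta_rot":[0,0,0],"fingers":1}
    - {"xyz":[0,0,0.012],"delta_rot":[0,0,0],"fingers":1}
    - {"xyz":[0,0,0],"delta_rot":[0,0,0],"fingers":1}
    - {"xyz":[0,0,0],"delta_rot":[0,0,0],"fingers":1}
    - {"xyz":[0,0,0],"delta_rot":[0,0,0],"fingers":1}

```text
time_s: 4.2
tool_pos: [0.445, 0.2565, 0.0737]
ee_rot: [0.98, 0.199, 0.004, -0.002]
contact_force: [0.7, 0.5, -0.3]
grip_width: 0.0858
```

```bash
python3 -c "
from h import *
st((.4436,.2570,.068),23)"
```

```text
t4.20 tcp [0.445  0.2565 0.0737] yaw 22.9 zax [ 0.007  0.006 -1.   ] F [ 0.7  0.5 -0.3] T [-0.01  0.01  0.01] w 0.0858 q [-0.25  0.45 -0.45  2.04  0.29  0.7  -2.05]
 shift [-0.0012 -0.001   0.0057]
 rot [-0.17 -0.5  -0.09]
```

Emit:
step_arm:
  newtons: 100
  plan:
    - {"xyz":[-0.001,-0.001,0.0055],"delta_rot":[-0.2,-0.5,0],"fingers":1}
    - {"xyz":[0,0,0],"delta_rot":[0,0,0],"fingers":1}
    - {"xyz":[0,0,0.0],"delta_rot":[0,0,0],"fingers":0}
    - {"xyz":[0,0,0.0],"delta_rot":[0,0,0],"fingers":0}
    - {"xyz":[0,0,0],"delta_rot":[0,0,0],"fingers":0}
    - {"xyz":[0,0,0],"delta_rot":[0,0,0],"fingers":0}
    - {"xyz":[0,0,0],"delta_rot":[0,0,0],"fingers":0}
    - {"xyz":[0,0,0],"delta_rot":[0,0,0],"fingers":0}

```text
time_s: 5.2
tool_pos: [0.4442, 0.2573, 0.0694]
ee_rot: [0.98, 0.199, 0.001, 0.001]
contact_force: [-0.4, -0.1, 1.0]
grip_width: 0.0545
```

```bash
python3 -c "
from h import *
st((.4436,.2570,.15),23)"
```

```text
t5.20 tcp [0.4442 0.2573 0.0694] yaw 22.9 zax [ 0.002 -0.001 -1.   ] F [-0.4 -0.1  1. ] T [0.06 0.16 0.06] w 0.0545 q [-0.26  0.46 -0.44  2.04  0.3   0.7  -2.06]
 shift [-0.0006  0.0002 -0.0806]
 rot [ 0.07 -0.07 -0.1 ]
```

Emit:
step_arm:
  plan:
    - {"xyz":[0,0,-0.02],"delta_rot":[0,0,0],"fingers":0}
    - {"xyz":[0,0,-0.04],"delta_rot":[0,0,0],"fingers":0}
    - {"xyz":[0,0,-0.04],"delta_rot":[0,0,0],"fingers":0}
    - {"xyz":[0,0,-0.04],"delta_rot":[0,0,0],"fingers":0}
    - {"xyz":[0,0,0],"delta_rot":[0,0,0],"fingers":0}
    - {"xyz":[-0.006,0.045,0],"delta_rot":[0,0,-2],"fingers":0}
    - {"xyz":[-0.008,0.05,0],"delta_rot":[0,0,-2],"fingers":0}
    - {"xyz":[-0.008,0.05,0],"delta_rot":[0,0,-2],"fingers":0}

```text
time_s: 6.2
tool_pos: [0.4796, 0.1142, 0.2035]
ee_rot: [0.966, 0.257, -0.009, 0.001]
contact_force: [1.5, 0.2, -3.8]
grip_width: 0.0545
```

```bash
python3 -c "
from h import *
st((.535,-.0945,.2),31)"
```

```text
t6.20 tcp [0.4796 0.1142 0.2035] yaw 29.7 zax [-0.016 -0.006 -1.   ] F [ 1.5  0.2 -3.8] T [ 0.02 -0.07 -0.07] w 0.0545 q [ 0.07  0.24 -0.46  1.96  0.13  0.99 -1.5 ]
 shift [-0.0554  0.2088  0.0039]
 rot [-0.15  0.98 -1.25]
```

Emit:
step_arm:
  plan:
    - {"xyz":[-0.0115,0.043,0],"delta_rot":[0,0,-0.5],"fingers":0}
    - {"xyz":[-0.0115,0.043,0],"delta_rot":[0,0.5,-0.5],"fingers":0}
    - {"xyz":[-0.0115,0.043,0],"delta_rot":[0,0.5,-0.3],"fingers":0}
    - {"xyz":[-0.0115,0.043,0],"delta_rot":[0,0,0],"fingers":0}
    - {"xyz":[-0.009,0.035,0],"delta_rot":[0,0,0],"fingers":0}
    - {"xyz":[0,0,0],"delta_rot":[0,0,0],"fingers":0}
    - {"xyz":[0,0,0],"delta_rot":[0,0,0],"fingers":0}
    - {"xyz":[0,0,0],"delta_rot":[0,0,0],"fingers":0}

```text
time_s: 7.2
tool_pos: [0.5275, -0.1041, 0.1852]
ee_rot: [0.964, 0.265, -0.015, -0.006]
contact_force: [0.8, -0.3, -4.1]
grip_width: 0.0543
```

```bash
python3 - <<'E'
from h import *
st((.535,-.0945,.2),31)
S=[]
for n,(x,y,w,h) in(("top",(290,150,160,120)),("scene",(210,110,160,120))):
    im=env.snapshot(n)[:,:,::-1];cv2.imwrite(f"pics/{n}2.png",im);S.append(cv2.resize(np.clip(im[y:y+h,x:x+w].astype(float)**.6*255**.4,0,255).astype(np.uint8),(400,300),interpolation=2))
cv2.imwrite("pics/c3.png",np.hstack(S))
E
```

```text
t7.20 tcp [ 0.5275 -0.1041  0.1852] yaw 30.7 zax [-0.032  0.003 -0.999] F [ 0.8 -0.3 -4.1] T [ 0.07 -0.07 -0.02] w 0.0543 q [ 0.39  0.33 -0.34  1.88  0.13  0.99 -1.04]
 shift [ 0.011  -0.0047 -0.015 ]
 rot [-1.08  1.46 -0.29]
```

View pics/c3.png

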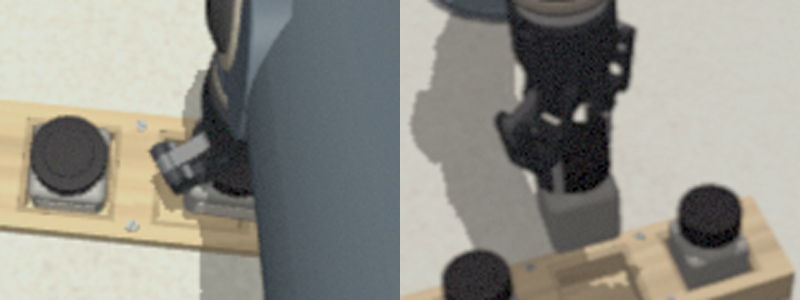

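Emit:
step_arm:
  plan:
    - {"xyz":[0.006,-0.0025,0],"delta_rot":[-0.5,0.7,-0.3],"fingers":0}
    - {"xyz":[0.005,-0.0022,0.0],"delta_rot":[-0.5,0.7,0],"fingers":0}
    - {"xyz":[0,0,0.02],"delta_rot":[0,0,0],"fingers":0}
    - {"xyz":[0,0,0.02],"delta_rot":[0,0,0],"fingers":0}
    - {"xyz":[0,0,0],"delta_rot":[0,0,0],"fingers":0}
    - {"xyz":[0,0,0],"delta_rot":[0,0,0],"fingers":0}
    - {"xyz":[0,0,0],"delta_rot":[0,0,0],"fingers":0}
    - {"xyz":[0,0,0],"delta_rot":[0,0,0],"fingers":0}

```text
time_s: 8.3
tool_pos: [0.5382, -0.0895, 0.1486]
ee_rot: [0.963, 0.27, 0.005, 0.001]
contact_force: [-0.6, 0.3, -4.2]
grip_width: 0.0546
```

```bash
python3 - <<'E'
from h import *
st((.535,-.0945,.115),31)
im=env.snapshot("scene")[:,:,::-1];cv2.imwrite("pics/scene3.png",im)
x,y,w,h=240,140,100,75
cv2.imwrite("pics/c4.png",cv2.resize(np.clip(im[y:y+h,x:x+w].astype(float)**.6*255**.4,0,255).astype(np.uint8),(800,600),interpolation=2))
E
```

```text
t8.30 tcp [ 0.5382 -0.0895  0.1486] yaw 31.4 zax [ 0.01  0.   -1.  ] F [-0.6  0.3 -4.2] T [-0.06  0.   -0.01] w 0.0546 q [ 0.36  0.37 -0.34  1.92  0.16  0.87 -1.08]
 shift [-0.0056  0.0024  0.0336]
 rot [ 0.29 -0.52  0.38]
```

View pics/c4.png

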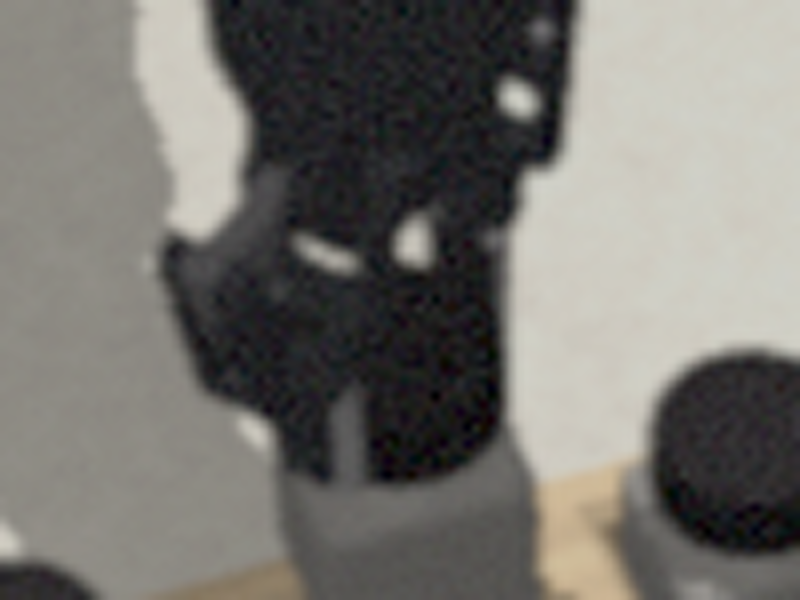

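```bash
python3 - <<'E'
from h import *
g=lambda p:np.array(p)/8+[240,140]
A,B,L=[cast("scene",g(p),.141) for p in((330,552),(530,513),(284,490))]
print(A,B,L,yawdeg(B-A),yawdeg(A-L),np.linalg.norm(B-A))
# block line check in the same view: front screws
S=np.array([(161,209),(262,178)])/2.2222+[200,150];print(yawdeg(cast("scene",S[1],.04)-cast("scene",S[0],.04)))
E
```

```text
[ 0.56898304 -0.12049941  0.141     ] [ 0.5778023  -0.07005499  0.141     ] [ 0.54529439 -0.1237482   0.141     ] 80.08314042960552 7.80912885273527 0.05120955686129931
86.55938048236509
```

Emit:
step_arm:
  plan:
    - {"xyz":[-0.004,0.002,0],"delta_rot":[0.3,-0.5,0],"fingers":0}
    - {"xyz":[-0.002,0.001,0.015],"delta_rot":[0,0,0],"fingers":0}
    - {"xyz":[0,0,0.01],"delta_rot":[0,0,0],"fingers":0}
    - {"xyz":[0,0,0],"delta_rot":[0,0,0],"fingers":0}
    - {"xyz":[0,0,0],"delta_rot":[0,0,0],"fingers":0}
    - {"xyz":[0,0,0],"delta_rot":[0,0,0],"fingers":0}
    - {"xyz":[0,0,0],"delta_rot":[0,0,0],"fingers":0}
    - {"xyz":[0,0,0],"delta_rot":[0,0,0],"fingers":0}

```text
time_s: 9.35
tool_pos: [0.5345, -0.0958, 0.1219]
ee_rot: [0.963, 0.27, -0.0, -0.0]
contact_force: [-0.2, 0.5, -4.3]
grip_width: 0.0543
```

```bash
python3 - <<'E'
from h import *
st((.535,-.0945,.0755),31)
E
```

```text
t9.35 tcp [ 0.5345 -0.0958  0.1219] yaw 31.4 zax [-0.  0. -1.] F [-0.2  0.5 -4.3] T [-0.    0.02  0.06] w 0.0543 q [ 0.36  0.4  -0.33  1.94  0.17  0.82 -1.08]
 shift [ 0.0011 -0.0008  0.0464]
 rot [-0.02  0.    0.35]
```

```bash
python3 - <<'E'
from h import *
im=env.snapshot("scene")[:,:,::-1];cv2.imwrite("pics/scene4.png",im)
# current view: jar bottom .0525, shoulder .1145
pr=M["scene"];Wi=np.linalg.inv(pr["world_from_camera"])
def proj(p): q=pr["K"]@(Wi@np.append(p,1))[:3];return q[:2]/q[2]
c,s=np.cos(np.radians(-3)),np.sin(np.radians(-3))
for u,v in((1,-1),(1,1),(-1,-1),(-1,1)):
    d=np.array([.03*(u*c-v*s),.03*(u*s+v*c)]);print(u,v,proj([.5345+d[0],-.0958+d[1],.1145]),proj([.5345+d[0],-.0958+d[1],.0525]))
def band(n,im,cols,r0,r1,z,lab):
    P=[]
    for x in cols:
        g=cv2.GaussianBlur(im,(3,3),0)[r0:r1,x].astype(float).mean(1);d=np.abs(np.diff(g));k=d.argmax()
        k=min(max(k,1),len(d)-2);den=d[k-1]-2*d[k]+d[k+1];o=.5*(d[k-1]-d[k+1])/den if den else 0
        P.append((x,r0+k+.5+o))
    P=np.array(P);l=cv2.fitLine(P.astype(np.float32),cv2.DIST_HUBER,0,.01,.01).ravel();
    a=cast(n,l[2:]-8*l[:2],z);b=cast(n,l[2:]+8*l[:2],z);print(lab,np.round(P[:,1],1),"yaw",yawdeg(b-a)%90)
a0=cv2.imread("pics/scene0.png")
band("scene",a0,range(395,412),168,178,0,"scene0 base")
x,y,w,h=250,145,80,60
cv2.imwrite("pics/c5.png",np.hstack([cv2.resize(np.clip(im[y:y+h,x:x+w].astype(float)**.5*255**.5,0,255).astype(np.uint8),(800,600),interpolation=2)]))
E
```

```text
1 -1 [277.85200085 216.1751029 ] [279.81612618 234.061106  ]
1 1 [305.40383236 207.95545993] [305.96342485 225.97376393]
-1 -1 [269.1383539  195.54828357] [271.45476073 213.77775578]
-1 1 [295.77072438 187.96783826] [296.77277407 206.28893177]
scene0 base [174.3 174.3 174.3 174.3 174.4 174.4 174.4 174.4 174.4 174.4 174.4 174.1
 173.6 173.1 172.6 172.4 172.4] yaw 74.33827666172684
```

View pics/c5.png

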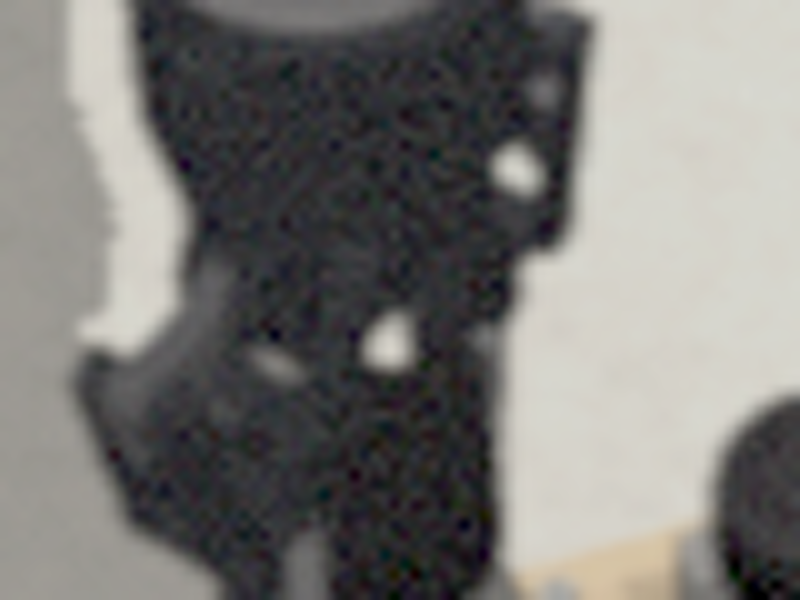

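```bash
python3 - <<'E'
import cv2,numpy as np
im=cv2.imread("pics/scene4.png");x,y,w,h=256,194,72,54
cv2.imwrite("pics/c6.png",cv2.resize(np.clip(im[y:y+h,x:x+w].astype(float)**.5*255**.5,0,255).astype(np.uint8),(792,594),interpolation=2))
E
```

```text
(no output)
```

View pics/c6.png

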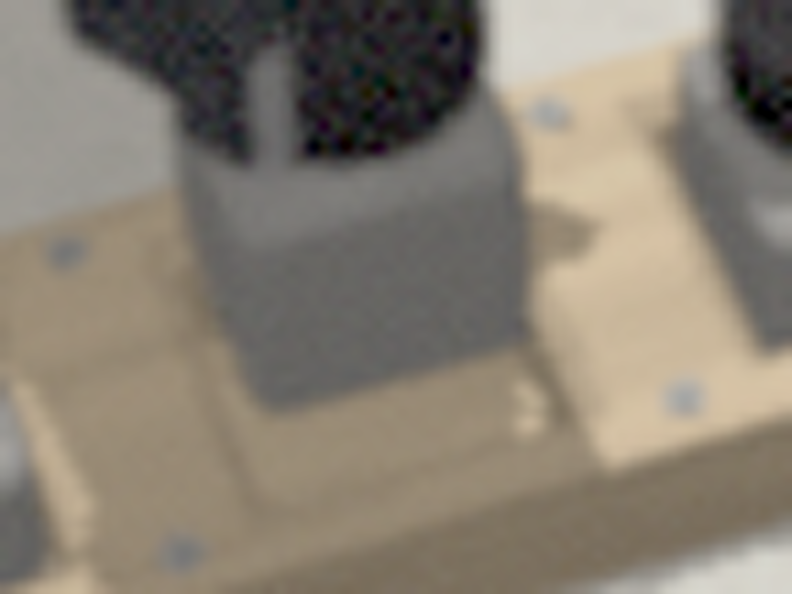

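```bash
python3 - <<'E'
from h import *
g=lambda p:np.array(p)/11+[256,194]
def y(a,b,z,l): A,B=cast("scene",g(a),z),cast("scene",g(b),z);print(l,yawdeg(B-A),np.round((A+B)/2,4),np.linalg.norm(B-A))
y((275,408),(520,342),.0525,"bottom");y((255,248),(510,180),.1145,"shoulder")
y((183,552),(685,398),.04,"screws front");y((65,250),(548,112),.04,"screws back");y((240,575),(790,415),.04,"front edge")
E
```

```text
bottom 84.4978106690848 [ 0.559  -0.097   0.0525] 0.050548266935571795
shoulder 84.84669267344307 [ 0.5671 -0.1004  0.1145] 0.04971167285412919
screws front 86.5423946380103 [ 0.5759 -0.0961  0.04  ] 0.10494322088368781
screws back 86.31178455568275 [ 0.4957 -0.0917  0.04  ] 0.10526903413518669
front edge 85.39908364114936 [ 0.587  -0.0833  0.04  ] 0.1143264917567888
```

Emit:
step_arm:
  plan:
    - {"xyz":[0.0025,-0.0015,0],"delta_rot":[0,0,-1.5],"fingers":0}
    - {"xyz":[0,0,0.01],"delta_rot":[0,0,0],"fingers":0}
    - {"xyz":[0,0,0.01],"delta_rot":[0,0,0],"fingers":0}
    - {"xyz":[0,0,0.006],"delta_rot":[0,0,0],"fingers":0}
    - {"xyz":[0,0,0.0],"delta_rot":[0,0,0],"fingers":0}
    - {"xyz":[0,0,0],"delta_rot":[0,0,0],"fingers":0}
    - {"xyz":[0,0,0],"delta_rot":[0,0,0],"fingers":0}
    - {"xyz":[0,0,0],"delta_rot":[0,0,0],"fingers":0}

```text
time_s: 10.4
tool_pos: [0.536, -0.093, 0.0939]
ee_rot: [0.959, 0.284, -0.0, -0.0]
contact_force: [-0.7, -0.5, -3.9]
grip_width: 0.0546
```

```bash
python3 - <<'E'
from h import *
st((.5355,-.0935,.0755),33)
E
```

```text
t10.40 tcp [ 0.536  -0.093   0.0939] yaw 33.0 zax [-0.  0. -1.] F [-0.7 -0.5 -3.9] T [ 0.   -0.06 -0.01] w 0.0546 q [ 0.35  0.44 -0.32  1.96  0.2   0.77 -1.08]
 shift [-0.0007  0.0001  0.0184]
 rot [-0.03  0.01 -0.04]
```

Emit:
step_arm:
  plan:
    - {"xyz":[0,0,0.008],"delta_rot":[0,0,0],"fingers":0}
    - {"xyz":[0,0,0.006],"delta_rot":[0,0,0],"fingers":0}
    - {"xyz":[0,0,0.003],"delta_rot":[0,0,0],"fingers":0}
    - {"xyz":[0,0,0.003],"delta_rot":[0,0,0],"fingers":0}
    - {"xyz":[0,0,0.002],"delta_rot":[0,0,0],"fingers":0}
    - {"xyz":[0,0,0],"delta_rot":[0,0,0],"fingers":0}
    - {"xyz":[0,0,0],"delta_rot":[0,0,0],"fingers":0}
    - {"xyz":[0,0,0],"delta_rot":[0,0,0],"fingers":0}

```text
time_s: 11.4
tool_pos: [0.5372, -0.0932, 0.0755]
ee_rot: [0.959, 0.283, 0.0, 0.001]
contact_force: [-0.9, -0.5, -2.3]
grip_width: 0.0544
```

```bash
python3 - <<'E'
from h import *
st((.5355,-.0935,.0755),33)
E
```

```text
t11.40 tcp [ 0.5372 -0.0932  0.0755] yaw 32.9 zax [ 0.001 -0.002 -1.   ] F [-0.9 -0.5 -2.3] T [-0.03  0.1  -0.  ] w 0.0544 q [ 0.34  0.47 -0.31  1.97  0.21  0.73 -1.1 ]
 shift [-0.0016 -0.0007  0.    ]
 rot [ 0.13  0.01 -0.06]
```

Emit:
step_arm:
  newtons: 120
  plan:
    - {"xyz":[0,0,0.002],"delta_rot":[0,0,0],"fingers":0}
    - {"xyz":[0,0,0.001],"delta_rot":[0,0,0],"fingers":0}
    - {"xyz":[0,0,0.0],"delta_rot":[0,0,-4],"fingers":0}
    - {"xyz":[0,0,0.0],"delta_rot":[0,0,-6],"fingers":0}
    - {"xyz":[0,0,0.0],"delta_rot":[0,0,-6],"fingers":0}
    - {"xyz":[0,0,0],"delta_rot":[0,0,-6],"fingers":0}
    - {"xyz":[0,0,0],"delta_rot":[0,0,-6],"fingers":0}
    - {"xyz":[0,0,0],"delta_rot":[0,0,-6],"fingers":0}

```text
time_s: 12.4
tool_pos: [0.5367, -0.0937, 0.0758]
ee_rot: [0.832, 0.555, -0.002, -0.0]
contact_force: [-0.4, 0.8, 2.5]
grip_width: 0.0541
```

```bash
python3 - <<'E'
from h import *
st((.5365,-.0935,.0755),33)
E
```

```text
t12.40 tcp [ 0.5367 -0.0937  0.0758] yaw 67.4 zax [-0.003 -0.002 -1.   ] F [-0.4  0.8  2.5] T [ 0.17  0.3  -0.35] w 0.0541 q [ 0.45  0.49 -0.46  1.96  0.32  0.76 -0.59]
 shift [ 0.0001 -0.0002  0.0003]
 rot [-0.05  0.17 34.38]
```

Emit:
step_arm:
  plan:
    - {"xyz":[0,0,0.0],"delta_rot":[0,0,-6],"fingers":0}
    - {"xyz":[0,0,0.0],"delta_rot":[0,0,-6],"fingers":0}
    - {"xyz":[0,0,0.0],"delta_rot":[0,0,-6],"fingers":0}
    - {"xyz":[0,0,0.0],"delta_rot":[0,0,-6],"fingers":0}
    - {"xyz":[0,0,0.0],"delta_rot":[0,0,-6],"fingers":0}
    - {"xyz":[0,0,0],"delta_rot":[0,0,-6],"fingers":0}
    - {"xyz":[0,0,0],"delta_rot":[0,0,-2],"fingers":0}
    - {"xyz":[0,0,0],"delta_rot":[0,0,-2],"fingers":0}

```text
time_s: 13.4
tool_pos: [0.5363, -0.0926, 0.0771]
ee_rot: [0.587, 0.809, -0.001, -0.003]
contact_force: [-1.0, 0.3, 3.3]
grip_width: 0.0545
```

```bash
python3 - <<'E'
from h import *
st((.5365,-.0935,.0755),33)
E
```

```text
t13.40 tcp [ 0.5363 -0.0926  0.0771] yaw 108.1 zax [-0.005  0.002 -1.   ] F [-1.   0.3  3.3] T [ 0.08  0.39 -0.2 ] w 0.0545 q [ 0.59  0.53 -0.64  1.95  0.44  0.8   0.02]
 shift [-0.0009 -0.0001  0.0016]
 rot [-0.35  0.   75.07]
```

Emit:
step_arm:
  plan:
    - {"xyz":[0,0,0.0],"delta_rot":[0,0,-2.5],"fingers":0}
    - {"xyz":[0,0,0.0],"delta_rot":[0,0,-2.5],"fingers":0}
    - {"xyz":[0,0,0.0],"delta_rot":[0,0,-2.5],"fingers":0}
    - {"xyz":[0,0,0.0],"delta_rot":[0,0,-1],"fingers":0}
    - {"xyz":[0,0,0.0],"delta_rot":[0,0,0],"fingers":0}
    - {"xyz":[0,0,0],"delta_rot":[0,0,0],"fingers":0}
    - {"xyz":[0,0,0],"delta_rot":[0,0,0],"fingers":0}
    - {"xyz":[0,0,0],"delta_rot":[0,0,0],"fingers":0}

```text
time_s: 14.4
tool_pos: [0.5362, -0.0927, 0.0774]
ee_rot: [0.522, 0.853, -0.001, -0.003]
contact_force: [-1.6, -0.0, 1.7]
grip_width: 0.0538
```

```bash
python3 - <<'E'
from h import *
st((.5365,-.0935,.0755),33)
E
```

```text
t14.40 tcp [ 0.5362 -0.0927  0.0774] yaw 117.0 zax [-0.006  0.001 -1.   ] F [-1.6 -0.   1.7] T [ 0.02  0.37 -0.16] w 0.0538 q [ 0.61  0.54 -0.68  1.95  0.46  0.81  0.15]
 shift [-0.0008 -0.0001  0.0019]
 rot [-3.700e-01  4.000e-02  8.402e+01]
```

Emit:
step_arm:
  plan:
    - {"xyz":[0,0,0.0],"delta_rot":[0,0,0],"fingers":0}
    - {"xyz":[0,0,0.0],"delta_rot":[0,0,0],"fingers":0}
    - {"xyz":[0,0,0.0],"delta_rot":[0,0,0],"fingers":0}
    - {"xyz":[0,0,0.0],"delta_rot":[0,0,0],"fingers":0}
    - {"xyz":[0,0,0.0],"delta_rot":[0,0,0],"fingers":0}
    - {"xyz":[0,0,0],"delta_rot":[0,0,0],"fingers":0}
    - {"xyz":[0,0,0],"delta_rot":[0,0,-2],"fingers":0}
    - {"xyz":[0,0,0],"delta_rot":[0,0,-2],"fingers":0}

```text
time_s: 15.4
tool_pos: [0.5362, -0.0928, 0.0775]
ee_rot: [0.49, 0.871, -0.001, -0.003]
contact_force: [-2.1, -0.1, 2.2]
grip_width: 0.0538
```

```bash
python3 - <<'E'
from h import *
st((.5365,-.0935,.0755),33)
E
```

```text
t15.40 tcp [ 0.5362 -0.0928  0.0775] yaw 121.3 zax [-0.006  0.001 -1.   ] F [-2.1 -0.1  2.2] T [ 0.1   0.44 -0.16] w 0.0538 q [ 0.63  0.55 -0.7   1.95  0.48  0.82  0.21]
 shift [-0.0008 -0.0001  0.002 ]
 rot [-3.900e-01  5.000e-02  8.826e+01]
```

Emit:
step_arm:
  plan:
    - {"xyz":[0,0,-0.003],"delta_rot":[0,0,0],"fingers":0}
    - {"xyz":[0,0,-0.002],"delta_rot":[0,0,0],"fingers":0}
    - {"xyz":[0,0,-0.001],"delta_rot":[0,0,0],"fingers":0}
    - {"xyz":[0,0,0.0],"delta_rot":[0,0,0],"fingers":0}
    - {"xyz":[0,0,0.0],"delta_rot":[0,0,0],"fingers":0}
    - {"xyz":[0,0,0],"delta_rot":[0,0,0],"fingers":0}
    - {"xyz":[0,0,0],"delta_rot":[0,0,0],"fingers":0}
    - {"xyz":[0,0,0],"delta_rot":[0,0,0],"fingers":0}

```text
time_s: 16.4
tool_pos: [0.5362, -0.0929, 0.0822]
ee_rot: [0.49, 0.872, -0.001, -0.003]
contact_force: [0.3, 0.3, -4.8]
grip_width: 0.0537
```

```bash
python3 - <<'E'
from h import *
st((.5365,-.0935,.0755),33)
E
```

```text
t16.40 tcp [ 0.5362 -0.0929  0.0822] yaw 121.3 zax [-0.006  0.002 -1.   ] F [ 0.3  0.3 -4.8] T [ 0.11 -0.05 -0.05] w 0.0537 q [ 0.63  0.54 -0.7   1.95  0.47  0.82  0.22]
 shift [-0.0007 -0.      0.0067]
 rot [-3.900e-01 -4.000e-02  8.833e+01]
```

Emit:
step_arm:
  plan:
    - {"xyz":[0,0,0.003],"delta_rot":[0,0,0],"fingers":0}
    - {"xyz":[0,0,0.003],"delta_rot":[0,0,0],"fingers":0}
    - {"xyz":[0,0,0.001],"delta_rot":[0,0,0],"fingers":0}
    - {"xyz":[0,0,0.0],"delta_rot":[0,0,-2.5],"fingers":0}
    - {"xyz":[0,0,0.0],"delta_rot":[0,0,-2.5],"fingers":0}
    - {"xyz":[0,0,0],"delta_rot":[0,0,0],"fingers":0}
    - {"xyz":[0,0,-0.003],"delta_rot":[0,0,0],"fingers":0}
    - {"xyz":[0,0,-0.003],"delta_rot":[0,0,0],"fingers":0}

```text
time_s: 17.4
tool_pos: [0.5364, -0.093, 0.0844]
ee_rot: [0.45, 0.893, -0.002, -0.002]
contact_force: [-0.2, -0.2, -0.9]
grip_width: 0.0538
```

```bash
python3 - <<'E'
from h import *
st((.5365,-.0935,.0775),33)
E
```

```text
t17.40 tcp [ 0.5364 -0.093   0.0844] yaw 126.5 zax [-0.006 -0.002 -1.   ] F [-0.2 -0.2 -0.9] T [-0.05  0.09 -0.02] w 0.0538 q [ 0.64  0.55 -0.72  1.95  0.49  0.84  0.29]
 shift [-0.0004 -0.0002  0.0069]
 rot [-0.39  0.19 93.48]
```

Emit:
step_arm:
  plan:
    - {"xyz":[0,0,-0.004],"delta_rot":[0,0,0],"fingers":0}
    - {"xyz":[0,0,-0.006],"delta_rot":[0,0,0],"fingers":0}
    - {"xyz":[0,0,-0.008],"delta_rot":[0,0,0],"fingers":0}
    - {"xyz":[0,0,-0.008],"delta_rot":[0,0,0],"fingers":0}
    - {"xyz":[0,0,-0.006],"delta_rot":[0,0,0],"fingers":0}
    - {"xyz":[0,0,0],"delta_rot":[0,0,0],"fingers":0}
    - {"xyz":[0,0,0],"delta_rot":[0,0,0],"fingers":0}
    - {"xyz":[0,0,0],"delta_rot":[0,0,0],"fingers":0}

```text
time_s: 18.4
tool_pos: [0.538, -0.093, 0.1196]
ee_rot: [0.45, 0.893, -0.002, -0.001]
contact_force: [0.2, -0.1, -0.2]
grip_width: 0.0541
```

```bash
python3 - <<'E'
from h import *
st((.5365,-.0935,.12))
S=[]
for n,(x,y,w,h) in(("top",(320,170,100,75)),("scene",(240,170,100,75))):
    im=env.snapshot(n)[:,:,::-1];cv2.imwrite(f"pics/{n}5.png",im);S.append(cv2.resize(np.clip(im[y:y+h,x:x+w].astype(float)**.5*255**.5,0,255).astype(np.uint8),(400,300),interpolation=2))
cv2.imwrite("pics/c7.png",np.hstack(S))
E
```

```text
t18.40 tcp [ 0.538  -0.093   0.1196] yaw 126.5 zax [-0.003 -0.002 -1.   ] F [ 0.2 -0.1 -0.2] T [-0.01  0.05  0.03] w 0.0541 q [ 0.67  0.5  -0.76  1.92  0.44  0.9   0.33]
 shift [ 0.0005 -0.0015 -0.0004]
```

View pics/c7.png

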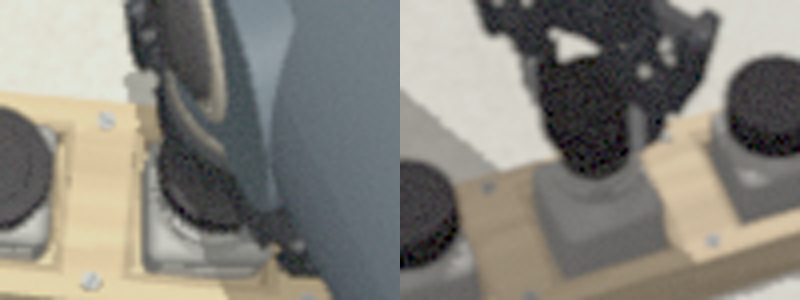

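```bash
python3 - <<'E'
from h import *
for z in(.068,.074):
    f=cast("scene",np.array([214,215])/4+[240,170],z);b=cast("top",np.array([200,258])/4+[320,170],z);print(z,f,b,"x extent",f[0]-b[0])
st()
E
```

```text
0.068 [ 0.56038821 -0.09383329  0.068     ] [ 0.50704988 -0.09005867  0.068     ] x extent 0.0533383360638936
0.074 [ 0.56473122 -0.09534839  0.074     ] [ 0.506108   -0.08952902  0.074     ] x extent 0.0586232217497058
t18.50 tcp [ 0.538  -0.093   0.1195] yaw 126.5 zax [-0.003 -0.002 -1.   ] F [ 0.6 -0.1 -0.4] T [-0.02 -0.05 -0.  ] w 0.0539 q [ 0.67  0.5  -0.76  1.92  0.44  0.9   0.33]
```

```bash
python3 - <<'E'
import cv2,numpy as np
im=cv2.imread("pics/scene5.png");x,y,w,h=262,185,100,75
cv2.imwrite("pics/c8.png",cv2.resize(np.clip(im[y:y+h,x:x+w].astype(float)**.5*255**.5,0,255).astype(np.uint8),(800,600),interpolation=2))
E
```

```text
(no output)
```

View pics/c8.png

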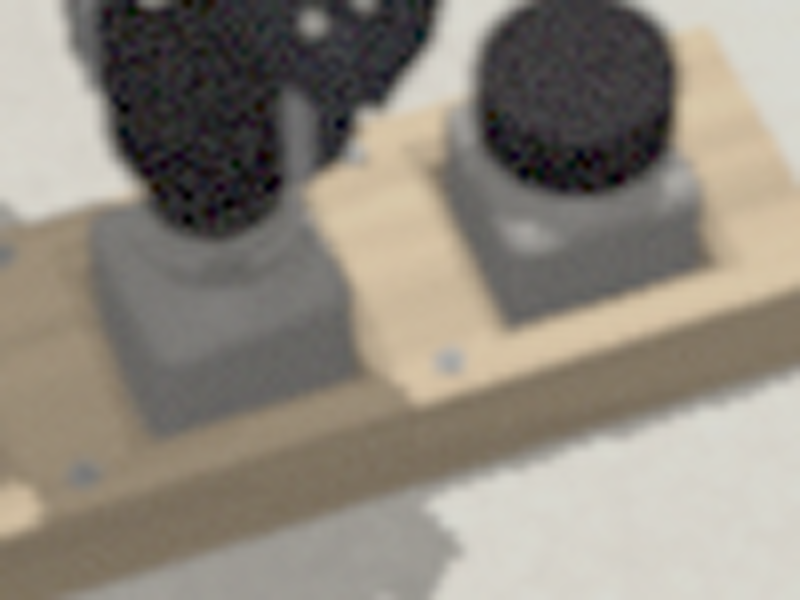

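```bash
python3 -c "
from h import *
st();print(env.close_job())"
```

```text
t18.50 tcp [ 0.538  -0.093   0.1195] yaw 126.5 zax [-0.003 -0.002 -1.   ] F [ 0.6 -0.1 -0.4] T [-0.02 -0.05 -0.  ] w 0.0539 q [ 0.67  0.5  -0.76  1.92  0.44  0.9   0.33]
the job is handed in; nothing more can be done
None
```

I set the closed jar down in the middle pocket, unscrewed its cap there and handed the job in at 18.5 s. The gripper was holding the cap still and level to within about 0.2°, with its skirt edge roughly 30 mm above the open jar's rim.

- **Seating:** the jar met the pocket floor at the expected height, with the cap still on.
- **Unscrewing:** after about 88° of gripper turn, a lift test of about 5 mm still brought the jar up (4.8 N), so I lowered it and turned on. At about 93.5° the cap came away with only 0.9 N of pull.
- **Final checks:**
  - The force on the tool is near zero, and the cap is within about 2 mm of the estimated jar axis.
  - The opening is 54 mm on the 57 mm cap, and the grip is set to 120 N.
  - Neither neighbouring jar looks displaced.
  - I last saw the pen cup in the first pictures; no later picture checked it, but the arm's path stayed well clear of it.

**Less certain:** I judged whether the jar was still fully down only by comparing its visible front face with the jar next to it. They matched at one corner and differed by about 8 px (1 px in the raw image, 2–3 mm) at the other, close to the 3 mm limit. A rough two-view check of the shoulder height was inconclusive. The jar's starting angle also came out differently in the two views (72–79°), so I measured it again above the pocket before lowering it.

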